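# Clear a divider and hold the chest lid for fitting its stay

## Robot

A 6-joint arm with a two-finger parallel gripper is mounted at the origin on the work surface. World frame = base frame: x ahead of the robot, y to its left, z up, the work surface at z = 0. Lengths are in m, angles in rad, forces in N, time in s.
With the tool pointing down it reaches from about 0.3 to 0.875 m from the base axis. Payload 6.4 kg.
Tool frame: the origin (TCP) lies midway between the tips of the shut fingers; the grasp point (between the pads) lies 19 mm behind it; z points along the fingers, y is the line along which they close (so a half turn about z gives the same grasp; the last joint's range is limited). The gripper opens to 88 mm and grips with 3 to 60 N. Pads are 18 mm wide; open, the fingers measure 123 mm over their backs; the gripper's body (75 mm by 187 mm) begins 45 mm behind the grasp point.
Start: joints at [-1.529, 0.181, 1.607, -0, 1.354, -0.206], TCP at [0.141, -0.557, 0.239] pointing down, gripper open.
Joint ranges: [-2.99, 2.99], [-0.89, 2.07], [0.3, 2.58], [-1.14, 4.28], [0, 2.63], [-3.12, 3.12]. Speed limits (rad/s): [2.57, 2.57, 3.01, 3.14, 3.14, 3.14].

## Interface

Orientations are given as a unit quaternion [w, x, y, z].
In Python, from plant import * gives the robot as it stands. The module is installed in compiled form; this text tells all that it offers.
- The arm moves only by the tool servo_tool, never from a script. Its argument "increments" is a list of rows, each an object with "xyz": the shift along the tool's x, y, z in mm, a list of three; "turn": the turn about the tool's z in degrees. In form: [{"xyz": [tx, ty, tz], "turn": turn}, ...]. A call has 1 to 20 rows; each row is the pose to reach, as a shift and turn from the pose commanded when the call began, along the tool's axes at that moment; what a row does not reach only later rows make up. A row lasts 1/10 s, in which the tool goes at most 50 mm and 8.59 degrees, less where a joint would pass 70% of its speed; a pose out of reach is approached as far as the arm can. A call with a gripper value outside its range is refused whole. "jaw" is the closure, from 0 (fully open) to 1 (shut), set as the call begins (left out, the last holds). The fingers move at their own pace and stop on an object; the grip force is fixed at half the most. Time passes only in rows, so rows that repeat a pose let the fingers close. It gives the time, the measured TCP pose, the force, the opening and the grip force at its end, in the units of the state.
- get_state(): the state, without advancing time (a new reading comes with each control period).
- snapshot(name): name is "scene" or "top" or "wrist"; returns the picture (480x640x3 uint8, red, green, blue); there is no depth.
- camera_model(name): a dict with "fovy" (degrees; the focal length in pixels is half the picture's height over the tangent of half this angle, whatever the lens; pixels are square), "cx", "cy" (the principal point, pixels), "cam_to_world" (4x4, takes a point from camera to world coordinates); the wrist camera has in their place "tool_from_camera" (4x4, takes a point from camera to tool coordinates, whose origin is the TCP and whose axes are the flange's). Camera axes: x right, y up, looking along -z (the intrinsics and any distortion apply to the point x, -y, -z); pixel columns grow to the right and rows downward; lengths in m; the calibration is good to about 2 mm. The wrist camera is an equidistant fisheye: a pixel r from the principal point sees the ray r / f radians off the axis. A picture is of the moment at which its call begins: read the wrist's pose just before it. camera_model takes no time and is no camera call.
- sign_off(): hands the job in; it is judged then, once.
The state is a dict: "time": time; "joints": joint angles; "joint_velocities": joint speeds; "joint_torque": joint torques, N m; "eef_pos": TCP position; "ee_rot": TCP orientation; "contact_force": force on the tool from outside, world axes, zero at the start; "ft_torque": the same for the moment, N m; "opening": finger opening in m; "grip_force": force on a finger pad.
Only numpy, scipy, OpenCV 4.12 (cv2) and the standard library are available. Lean on these libraries where they do the work, as an engineer would, in place of code of your own. Each camera call takes 0.05 s, during which the arm holds its last target. There are 200 camera calls.

## Task

I am about to screw the stay to the lid of this small tool chest. Slide the pale plywood divider up out of its grooves in the chest and set it down, without dropping it, on its long edge in a free bay of the dowel rack, and leave the dark divider and the rest of the bench as they are; then bring the leaning lid forward until it is 70 degrees open (0 is shut, 90 straight up) and finish still holding it there, as it falls shut if it is let go, and do not let it fall on the way.

Things in the scene. Friction and masses are not known exactly. Their poses are not given: they have to be found in the camera images.
- chest: Oak tool chest that does not move in use: outside 180 (x) x 300 (y) x 110 mm (z), walls 12 mm, floor top 14 mm above the bench. Origin: centre of its underside; x points to the hinged back, y along its length, z up. Two pairs of upright grooves in the front and back walls, between 8 mm square battens that run from the floor to 102 mm above the bench, at y = -55 and y = +55 mm; each groove is 13 mm wide and 8 mm deep and open at the top. One divider stands in each.
- lid (a joint): Hinge of the chest's lid, rad: 0 shut, pi/2 straight up, 1.80 (103 degrees) leaning back against the hinge's stop, where it starts and rests by itself. The hinge is free-running with hardly any friction: below about 90 degrees the lid falls shut by its weight. The lid is an 18 mm oak board 308 mm long whose free edge is 190 mm from the hinge line; lid with pull weighs 0.5 to 0.85 kg.
- lid_pull (a point): Middle of the lid's pull: a round brass bar 12 mm thick and 116 mm long, parallel to the hinge line, standing 35 mm off the middle of the lid's free edge on two 8 mm posts 100 mm apart, in the plane of the board. 225 mm from the hinge line. With the lid leaning back it is the topmost part, about 338 mm above the bench; between bar and lid edge there is a 29 mm gap.
- lid_hinge (a point): Middle of the lid's hinge line, on the chest's back: 94 mm along +x of the chest from its centre and 119 mm above the bench. The hinge line runs along the chest's y. With the lid at angle q the pull is at 225 mm x cos(q) towards the chest's front (-x) and 225 mm x sin(q) up from here.
- divider: The pale plywood divider, upright: 152 (x, along the grooves' span) x 9 (y, thickness) x 88 mm (z, height), 60 to 100 g. Origin: centre of its lower long edge. At the start it stands on the chest's floor in one of the two groove pairs, its top edge 102 mm above the bench, 8 mm below the rim; about 2 mm of play all round.
- dark_divider: The dark walnut divider, same size, in the other groove pair. Origin: centre of its lower edge. Stays where it is.
- rack: Wooden panel rack that does not move: base 170 x 170 x 15 mm with four rows of two upright 10 mm dowels (50 mm tall above the base, at x = -50 and +50 mm, rows at y = -60, -20, +20, +60 mm). Origin: centre of its underside, z up. The rows make three bays, 30 mm clear, in which a panel stands on its long edge along x. The bay at y = +40 mm holds a dark panel that is fixed and leans; its top edge is about 95 mm above the bench. The other two are free.
- rack_outer_bay (a point): Middle of the free bay farthest from the dark panel, on the base's top: rack y = -40 mm, 15 mm above the bench.
- rack_middle_bay (a point): Middle of the middle bay, also free: rack y = 0, 15 mm above the bench.
- mallet: Bystander to leave alone: wooden joiner's mallet, pale 75 x 125 x 95 mm head, 280 mm handle. Origin: on its underside.
- plane: Bystander to leave alone: wooden hand plane, 220 x 62 mm, standing. Origin: on its underside.
- screwdriver: Bystander to leave alone: screwdriver, 200 mm, lying. Origin: on its underside.
- stay: Bystander to leave alone: folding brass lid stay lying flat, about 160 mm. Origin: on its underside.
- offcut: Bystander to leave alone: pale wood offcut, 110 x 50 x 40 mm. Origin: on its underside.
- glue: Bystander to leave alone: white glue bottle with orange cap, 68 mm wide, 190 mm tall. Origin: on its underside.
There are look-alikes about, which are no part of the job. There is more than one size of the dark_divider; the job needs the larger.

How it is judged:
By the outcome, as a careful person would: the job done as asked, in the order asked, and still so for the second after the job is handed in, while the arm keeps its last pose, push and grip.
It also fails if it takes over 64 s, if anything falls off the work surface, if the arm or the gripper's body presses on something with over 40 N, if the wrist force passes 120 N, or if a joint passes its speed limit or range.

## Working session

There is one attempt and no reset: what is moved stays moved. The work goes in short steps, Python scripts to look and compute and a tool call to move; the robot and the scene stay as the last step left them, time stands still between calls to the robot, and variables do not carry over. Pictures are saved under pics/ and viewed, at most 11 in all, crops included, and the job is handed in when it is done.

Besides the shell and the picture viewer there is one more tool, called after "Request:" by a JSON object that holds its "api" and its "payload". servo_tool: Moves the arm, as the interface text tells. Its arguments: {"type":"object","properties":{"increments":{"type":"array","items":{"type":"object","properties":{"xyz":{"type":"array","items":{"type":"number"}},"turn":{"type":"number"}}}},"jaw":{"type":"number"}},"required":["increments"]}

```bash
mkdir -p pics; cat > h.py <<'E'
from plant import *
import numpy as np, cv2
from scipy.spatial.transform import Rotation as R
def toolT():
    s=get_state(); T=np.eye(4); q=s["ee_rot"]; T[:3,:3]=R.from_quat([q[1],q[2],q[3],q[0]]).as_matrix(); T[:3,3]=s["eef_pos"]; return T
def ray(name,u,v,T=None):
    m=camera_model(name); f=240/np.tan(np.radians(m["fovy"])/2); a=(u-m["cx"])/f; b=(v-m["cy"])/f
    if name=="wrist":
        r=np.hypot(a,b); k=np.sin(r)/r if r>1e-9 else 1; d=np.array([a*k,-b*k,-np.cos(r)]); M=T@np.array(m["tool_from_camera"])
    else: d=np.array([a,-b,-1.]); M=np.array(m["cam_to_world"])
    return M[:3,3],M[:3,:3]@(d/np.linalg.norm(d))
def atz(name,u,v,z,T=None):
    o,d=ray(name,u,v,T); return o+d*(z-o[2])/d[2]
def tri(*rs):
    A=0;b=0
    for o,d in rs:
        P=np.eye(3)-np.outer(d,d); A=A+P; b=b+P@o
    x=np.linalg.solve(A,b); return x,[np.linalg.norm((np.eye(3)-np.outer(d,d))@(x-o))*1e3 for o,d in rs]
def proj(name,p,T=None):
    m=camera_model(name); f=240/np.tan(np.radians(m["fovy"])/2)
    M=T@np.array(m["tool_from_camera"]) if name=="wrist" else np.array(m["cam_to_world"])
    c=np.linalg.inv(M)@np.append(p,1); a,b,w=c[0],-c[1],-c[2]
    if name=="wrist":
        r=np.hypot(a,b); t=np.arctan2(r,w); a,b=a/r*t,b/r*t
    else: a,b=a/w,b/w
    return np.array([m["cx"]+f*a,m["cy"]+f*b])
def snap(name,fn):
    im=snapshot(name)[:,:,::-1].copy(); cv2.imwrite("pics/"+fn,im); return im
E
python3 - <<'E'
from h import *
for n in("scene","top","wrist"):
    m=camera_model(n); print(n,{k:(np.round(v,3).tolist()) for k,v in m.items()})
T=toolT();print(T.round(3));a=snap("scene","s0.png");b=snap("top","t0.png");snap("wrist","w0.png")
E
```

```text
scene {'fovy': 48.464, 'cx': 323.845, 'cy': 237.333, 'cam_to_world': [[0.359, -0.605, 0.71, 1.619], [0.933, 0.239, -0.269, -0.402], [-0.007, 0.759, 0.651, 1.139], [0.0, 0.0, 0.0, 1.0]]}
top {'fovy': 44.715, 'cx': 321.45, 'cy': 235.312, 'cam_to_world': [[0.004, 0.985, -0.175, 0.224], [-1.0, 0.006, 0.008, 0.018], [0.009, 0.175, 0.985, 1.627], [0.0, 0.0, 0.0, 1.0]]}
wrist {'fovy': 65.706, 'cx': 308.858, 'cy': 233.143, 'tool_from_camera': [[-0.001, 0.948, 0.318, 0.083], [1.0, 0.001, 0.0, 0.0], [-0.0, 0.318, -0.948, -0.147], [0.0, 0.0, 0.0, 1.0]]}
[[ 0.969  0.245 -0.     0.141]
 [ 0.245 -0.969  0.002 -0.557]
 [ 0.    -0.002 -1.     0.238]
 [ 0.     0.     0.     1.   ]]
```

View pics/s0.png

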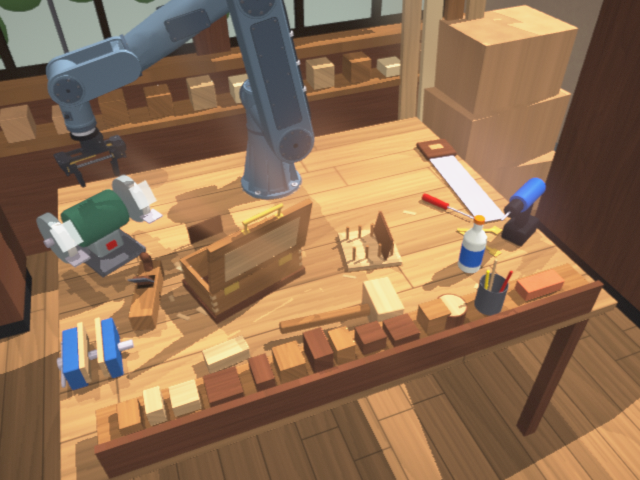

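View pics/t0.png

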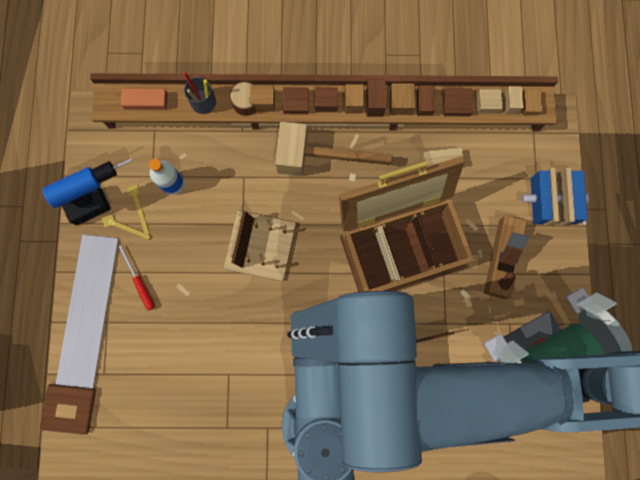

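The scene view shows the chest at (245,265) with the lid back. The top view shows the chest centre near (407,245), the pale divider near (387,250), the dark one near (432,235) and the rack near (262,245). I'll enlarge that part.

```bash
python3 - <<'E'
import cv2
b=cv2.imread("pics/t0.png")[140:300,215:485]
cv2.imwrite("pics/t0c.png",cv2.resize(b,(800,474),interpolation=cv2.INTER_CUBIC))
b=cv2.imread("pics/s0.png")[180:320,170:410]
cv2.imwrite("pics/s0c.png",cv2.resize(b,(800,467),interpolation=cv2.INTER_CUBIC))
E
```

```text
(no output)
```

View pics/t0c.png

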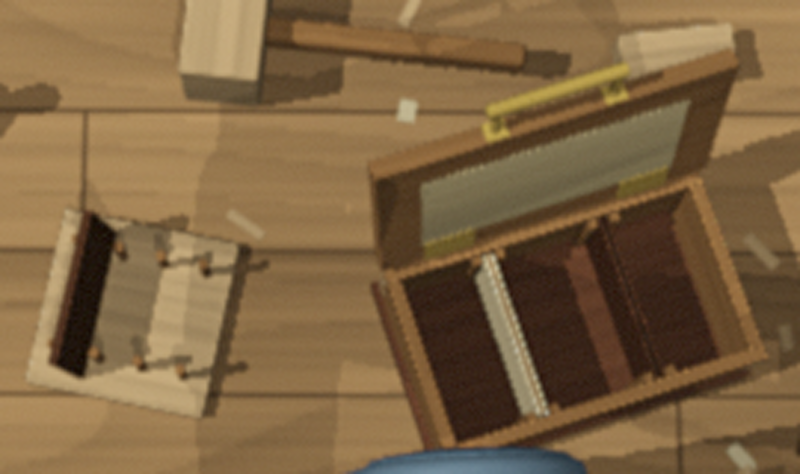

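View pics/s0c.png

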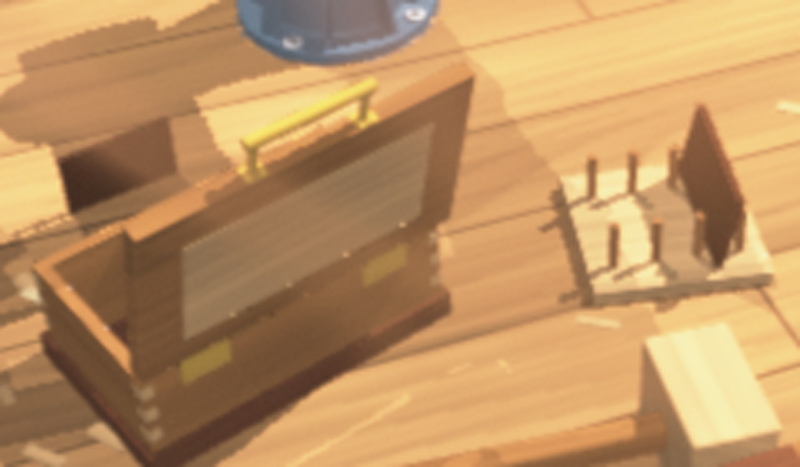

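The crop shows the chest rim corners, the pale divider (488,255)-(540,415), the rack and the pull clearly. Next I measure from these.

```bash
python3 - <<'E'
from h import *
t=lambda u,v:(215+u*.3375,140+v*.3375); s=lambda u,v:(170+u*.3,180+v*.3)
print("pull")
for a,b in(((487,110),(376,84)),((627,72),(243,147))): print(tri(ray("top",*t(*a)),ray("scene",*s(*b))))
print("rim .110")
c=np.array([atz("top",*t(*p),.110) for p in((388,275),(700,182),(765,352),(450,445))]); 
print(c.round(4),c.mean(0).round(4),[np.linalg.norm(c[i]-c[i-1]).round(3) for i in range(4)])
d=c[0]+c[3]-c[1]-c[2]; yaw=np.arctan2(-d[0],d[1]); print("yaw",np.degrees(yaw))
e=c[0]+c[1]-c[2]-c[3]; print("yaw2",np.degrees(np.arctan2(e[1],e[0])))
print("div top")
p=np.array([atz("top",*t(*p),.102) for p in((489,257),(541,414))]); print(p.round(4),np.linalg.norm(p[0]-p[1]),p.mean(0)); 
Ry=R.from_euler("z",yaw).as_matrix(); print("in chest",((p.mean(0)-c.mean(0))@Ry))
print("rack .015")
r=np.array([atz("top",*t(*p),.015) for p in((70,210),(247,243),(207,412),(28,380))]); print(r.round(4),r.mean(0).round(4),[np.linalg.norm(r[i]-r[i-1]).round(3) for i in range(4)])
d=r[0]+r[3]-r[1]-r[2]; print("yaw",np.degrees(np.arctan2(-d[0],d[1]))); e=r[0]+r[1]-r[2]-r[3]; print("yaw2",np.degrees(np.arctan2(e[1],e[0])))
print("dowel tops top@.065")
for q in((122,243),(164,257),(205,267),(96,354),(139,361),(181,371)): print(atz("top",*t(*q),.065).round(4))
for a,b in(((205,267),(613,228)),((181,371),(592,160))): print(tri(ray("top",*t(*a)),ray("scene",*s(*b))))
E
```

```text
pull
(array([ 0.58954213, -0.1225178 ,  0.33646705]), [np.float64(1.4321695268012886), np.float64(1.4321695268012968)])
(array([ 0.62164957, -0.23277976,  0.33313001]), [np.float64(0.9754343056822673), np.float64(0.9754343056822098)])
rim .110
[[ 0.5004 -0.0585  0.11  ]
 [ 0.5874 -0.3404  0.11  ]
 [ 0.433  -0.3928  0.11  ]
 [ 0.3491 -0.1124  0.11  ]] [ 0.4675 -0.226   0.11  ] [np.float64(0.161), np.float64(0.295), np.float64(0.163), np.float64(0.293)]
yaw 16.901987828313693
yaw2 19.190397698160183
div top
[[ 0.5189 -0.1498  0.102 ]
 [ 0.3776 -0.194   0.102 ]] 0.148006859864421 [ 0.4482326  -0.17188693  0.102     ]
in chest [-0.00266789  0.05741029 -0.008     ]
rack .015
[[0.5789 0.2397 0.015 ]
 [0.5478 0.0707 0.015 ]
 [0.3866 0.1063 0.015 ]
 [0.4157 0.2743 0.015 ]] [0.4823 0.1727 0.015 ] [np.float64(0.167), np.float64(0.172), np.float64(0.165), np.float64(0.171)]
yaw -10.123448259067919
yaw2 -12.186935634818116
dowel tops top@.065
[0.5371 0.1842 0.065 ]
[0.5242 0.1453 0.065 ]
[0.5151 0.1074 0.065 ]
[0.4339 0.2053 0.065 ]
[0.4277 0.1661 0.065 ]
[0.4188 0.1277 0.065 ]
(array([0.51754061, 0.11006197, 0.05588208]), [np.float64(2.2332590010105466), np.float64(2.23325900101054)])
(array([0.42065008, 0.13042597, 0.05583346]), [np.float64(2.162091850789617), np.float64(2.1620918507895883)])
```

Request:
{"api": "servo_tool", "payload": {"increments": [{"xyz":[0,0,-50],"turn":-8},{"xyz":[30,-20,-80],"turn":-16},{"xyz":[60,-45,-80],"turn":-24},{"xyz":[90,-68,-80],"turn":-32},{"xyz":[120,-91,-80],"turn":-40},{"xyz":[150,-114,-80],"turn":-48},{"xyz":[180,-137,-80],"turn":-56},{"xyz":[210,-160,-80],"turn":-64},{"xyz":[240,-183,-80],"turn":-72},{"xyz":[270,-205,-80],"turn":-80},{"xyz":[300,-228,-80],"turn":-88},{"xyz":[330,-251,-80],"turn":-96},{"xyz":[360,-274,-80],"turn":-104},{"xyz":[380,-290,-75],"turn":-112},{"xyz":[392,-298,-70],"turn":-120},{"xyz":[392,-298,-65],"turn":-128},{"xyz":[392,-298,-62],"turn":-136},{"xyz":[392,-298,-62],"turn":-144},{"xyz":[392,-298,-62],"turn":-152},{"xyz":[392,-298,-62],"turn":-160}]}}

```text
time: 2.15
eef_pos: [0.4478, -0.1722, 0.3004]
ee_rot: [-0.0, 0.048, 0.999, 0.0]
contact_force: [-1.0, -0.2, 0.1]
opening: 0.0883
grip_force: 0.0
```

Request:
{"api": "servo_tool", "payload": {"increments": [{"xyz":[0,0,0],"turn":-8},{"xyz":[0,0,0],"turn":-16},{"xyz":[0,0,0],"turn":-23},{"xyz":[0,0,0],"turn":-23},{"xyz":[0,0,0],"turn":-23}]}}

```text
time: 2.65
eef_pos: [0.4479, -0.1723, 0.3005]
ee_rot: [-0.0, -0.148, 0.989, 0.0]
contact_force: [0.8, 0.0, -0.2]
opening: 0.0885
grip_force: 0.0
```

```bash
python3 - <<'E'
from h import *
T=toolT();print(T.round(4));np.save("Tw1.npy",T);im=snap("wrist","w1.png");print(get_state()["joints"],get_state()["opening"])
cv2.imwrite("pics/w1.png",cv2.resize(im,(800,600)))
for p in((.5189,-.1498,.102),(.3776,-.194,.102)):print(proj("wrist",np.array(p),T)*1.25)
E
```

```text
[[-9.563e-01 -2.925e-01 -3.000e-04  4.479e-01]
 [-2.925e-01  9.563e-01  3.000e-04 -1.723e-01]
 [ 2.000e-04  3.000e-04 -1.000e+00  3.005e-01]
 [ 0.000e+00  0.000e+00  0.000e+00  1.000e+00]]
[-6.15337825e-01 -8.60513409e-02  1.75981790e+00  1.17099513e-05
  1.46814113e+00 -2.48331014e+00] 0.08816441359332597
[387.32215304 339.2159773 ]
[386.0402569  153.27318497]
```

View pics/w1.png

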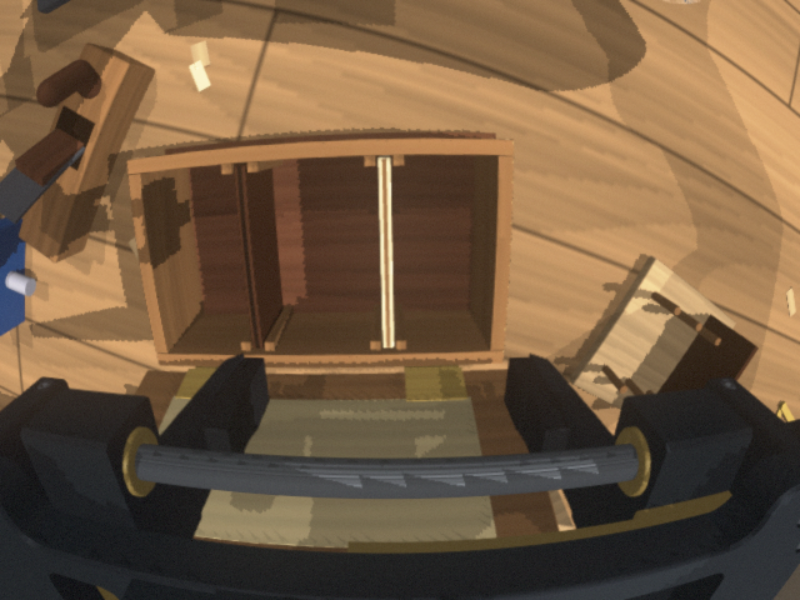

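The wrist view shows the pale divider's top edge running from (385,156) to (389,347), the chest rim corners at (130,162), (512,145), (503,360) and (162,362), and the rack at the right.

```bash
python3 - <<'E'
from h import *
T=np.load("Tw1.npy"); t=lambda u,v:(215+u*.3375,140+v*.3375); w=lambda u,v:(u/1.25,v/1.25)
for a,b in(((489,257),(389,348)),((541,414),(385,157)),((700,182),(162,360)),((388,275),(503,358))): print(tri(ray("top",*t(*a)),ray("wrist",*w(*b),T)))
p=np.array([atz("wrist",*w(*q),.102,T) for q in((389,348),(385,157))]);print(p.round(4),np.linalg.norm(p[0]-p[1]),p.mean(0),np.degrees(np.arctan2(*(p[0]-p[1])[[1,0]])))
d=p.mean(0)-T[:3,3]; print("tool shift mm",(T[:3,:3].T@d*1e3).round(1))
c=np.array([atz("wrist",*w(*q),.11,T) for q in((130,162),(512,143),(503,358),(162,360))]);print(c.round(4),c.mean(0),[np.linalg.norm(c[i]-c[i-1]).round(3) for i in range(4)])
E
```

```text
(array([ 0.51573023, -0.14837468,  0.1226815 ]), [np.float64(1.2093103696617107), np.float64(1.2093103696616483)])
(array([ 0.37950436, -0.19440283,  0.09521876]), [np.float64(1.3233307058400272), np.float64(1.3233307058400885)])
(array([ 0.58511415, -0.33279499,  0.1253948 ]), [np.float64(4.176234022413437), np.float64(4.17623402241342)])
(array([ 0.49915507, -0.05827842,  0.12154612]), [np.float64(0.9346660279110639), np.float64(0.934666027911216)])
[[ 0.5261 -0.1461  0.102 ]
 [ 0.3805 -0.1939  0.102 ]] 0.1532710573661039 [ 0.4532944  -0.17003409  0.102     ] 18.161099902720686
tool shift mm [ -5.9   0.5 198.5]
[[ 0.4327 -0.3902  0.11  ]
 [ 0.3408 -0.1089  0.11  ]
 [ 0.5047 -0.0537  0.11  ]
 [ 0.5967 -0.335   0.11  ]] [ 0.46874006 -0.22195738  0.11      ] [np.float64(0.173), np.float64(0.296), np.float64(0.173), np.float64(0.296)]
```

Request:
{"api": "servo_tool", "payload": {"increments": [{"xyz":[-3,0,30],"turn":-1},{"xyz":[-6,0,65],"turn":-1},{"xyz":[-6,0,100],"turn":-1},{"xyz":[-6,0,135],"turn":-1},{"xyz":[-6,0,165],"turn":-1},{"xyz":[-6,0,190],"turn":-1},{"xyz":[-6,0,210],"turn":-1},{"xyz":[-6,0,225],"turn":-1},{"xyz":[-6,0,234],"turn":-1},{"xyz":[-6,0,234],"turn":-1},{"xyz":[-6,0,234],"turn":-1}]}}

```text
time: 3.8
eef_pos: [0.454, -0.1709, 0.0672]
ee_rot: [0.0, -0.158, 0.987, -0.0]
contact_force: [0.8, -0.1, 0.2]
opening: 0.0879
grip_force: 0.0
```

Request:
{"api": "servo_tool", "payload": {"increments": [{"xyz":[0,0,0]},{"xyz":[0,0,0]},{"xyz":[0,0,0]},{"xyz":[0,0,0]},{"xyz":[0,0,0]},{"xyz":[0,0,0]},{"xyz":[0,0,0]},{"xyz":[0,0,0]},{"xyz":[0,0,0]},{"xyz":[0,0,0]}], "jaw": 1}}

```text
invalid input
```

Request:
{"api": "servo_tool", "payload": {"increments": [{"xyz":[0,0,0],"turn":0},{"xyz":[0,0,0],"turn":0},{"xyz":[0,0,0],"turn":0},{"xyz":[0,0,0],"turn":0},{"xyz":[0,0,0],"turn":0},{"xyz":[0,0,0],"turn":0},{"xyz":[0,0,0],"turn":0},{"xyz":[0,0,0],"turn":0},{"xyz":[0,0,0],"turn":0},{"xyz":[0,0,0],"turn":0}], "jaw": 1}}

```text
time: 4.8
eef_pos: [0.4537, -0.1706, 0.0667]
ee_rot: [-0.0, -0.158, 0.987, 0.0]
contact_force: [-0.1, 0.7, -0.0]
opening: 0.0101
grip_force: 0.0
```

Request:
{"api": "servo_tool", "payload": {"increments": [{"xyz":[0,0,0],"turn":0},{"xyz":[0,0,0],"turn":0},{"xyz":[0,0,0],"turn":0}]}}

```text
time: 5.1
eef_pos: [0.4537, -0.1706, 0.0667]
ee_rot: [-0.0, -0.158, 0.987, 0.0]
contact_force: [-0.1, 0.1, -0.7]
opening: 0.0088
grip_force: 30.0
```

Request:
{"api": "servo_tool", "payload": {"increments": [{"xyz":[0,0,-5],"turn":0},{"xyz":[0,0,-12],"turn":0},{"xyz":[0,0,-20],"turn":0},{"xyz":[0,0,-30],"turn":0},{"xyz":[0,0,-40],"turn":0},{"xyz":[0,0,-50],"turn":0},{"xyz":[0,0,-60],"turn":0},{"xyz":[0,0,-70],"turn":0},{"xyz":[0,0,-80],"turn":0},{"xyz":[0,0,-92],"turn":0},{"xyz":[0,0,-105],"turn":0},{"xyz":[0,0,-120],"turn":0},{"xyz":[0,0,-135],"turn":0},{"xyz":[10,0,-140],"turn":0},{"xyz":[22,0,-140],"turn":0},{"xyz":[36,0,-140],"turn":0},{"xyz":[50,0,-140],"turn":0},{"xyz":[60,0,-140],"turn":0},{"xyz":[65,0,-140],"turn":0},{"xyz":[65,0,-140],"turn":0}]}}

```text
time: 7.1
eef_pos: [0.3913, -0.1913, 0.2066]
ee_rot: [0.0, -0.157, 0.988, 0.0]
contact_force: [-0.3, 0.1, -0.8]
opening: 0.009
grip_force: 30.0
```

```bash
python3 - <<'E'
from h import *
T=toolT();print(T.round(4));s=get_state();print(s["opening"],s["grip_force"],s["joints"])
for p in((.4715,.1366),(.4747,.1335)):
  print((T[:3,:3].T@(np.array([*p,T[2,3]])-T[:3,3])*1e3).round(1))
p=np.array([.41,.10,T[2,3]]);print((T[:3,:3].T@(p-T[:3,3])*1e3).round(1))
E
```

```text
[[-9.504e-01 -3.110e-01 -0.000e+00  3.913e-01]
 [-3.110e-01  9.504e-01  1.000e-04 -1.913e-01]
 [-0.000e+00  1.000e-04 -1.000e+00  2.066e-01]
 [ 0.000e+00  0.000e+00  0.000e+00  1.000e+00]]
0.009035536588675687 29.999845465645194 [-7.28553890e-01 -1.10641506e-01  1.97524163e+00  5.29322586e-05
  1.27704962e+00 -2.61563810e+00]
[-178.2  286.6    0. ]
[-180.3  282.7    0. ]
[-108.4  271.     0. ]
```

Request:
{"api": "servo_tool", "payload": {"increments": [{"xyz":[-3,8,0],"turn":1},{"xyz":[-9,24,0],"turn":3},{"xyz":[-17,42,0],"turn":5},{"xyz":[-25,62,0],"turn":7},{"xyz":[-33,82,0],"turn":9},{"xyz":[-41,102,0],"turn":12},{"xyz":[-49,122,0],"turn":15},{"xyz":[-57,142,0],"turn":18},{"xyz":[-65,162,0],"turn":21},{"xyz":[-73,182,0],"turn":24},{"xyz":[-81,202,0],"turn":26},{"xyz":[-89,221,0],"turn":28},{"xyz":[-96,239,0],"turn":29},{"xyz":[-101,252,0],"turn":30},{"xyz":[-104,259,0],"turn":30},{"xyz":[-105,261,0],"turn":30},{"xyz":[-105,261,0],"turn":30},{"xyz":[-105,261,0],"turn":30}]}}

```text
time: 8.9
eef_pos: [0.4103, 0.0894, 0.2067]
ee_rot: [-0.0, 0.103, 0.995, -0.0]
contact_force: [0.5, 0.1, -0.7]
opening: 0.0088
grip_force: 30.0
```

```bash
python3 - <<'E'
from h import *
T=toolT();print(T.round(4));np.save("Tw2.npy",T);im=snap("wrist","w2.png");s=get_state();print(s["opening"],s["grip_force"],s["joints"])
cv2.imwrite("pics/w2.png",cv2.resize(im,(800,600)))
E
```

```text
[[-9.788e-01  2.048e-01 -0.000e+00  4.103e-01]
 [ 2.048e-01  9.788e-01 -2.000e-04  8.940e-02]
 [ 0.000e+00 -2.000e-04 -1.000e+00  2.067e-01]
 [ 0.000e+00  0.000e+00  0.000e+00  1.000e+00]]
0.00872605049202166 29.99980432447046 [-6.99204787e-02 -1.50785389e-01  2.01026683e+00 -1.60942310e-04
  1.28210586e+00 -1.43414363e+00]
```

View pics/w2.png

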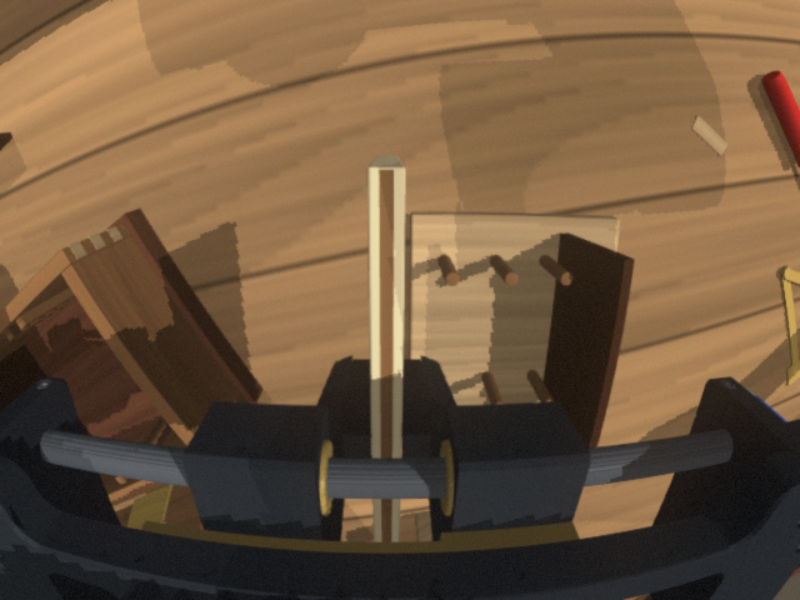

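The wrist view shows the divider held straight. The rack's near dowels have feet at (444,258), (494,258) and (545,258) and tops at (452,280), (510,280) and (566,280). The base's front corners are (412,213) and (618,217).

```bash
python3 - <<'E'
from h import *
T=np.load("Tw2.npy"); w=lambda u,v:ray("wrist",u/1.25,v/1.25,T)
t=lambda u,v:ray("top",215+u*.3375,140+v*.3375)
a=lambda u,v,z:atz("wrist",u/1.25,v/1.25,z,T)
for q,z in(((444,258),.015),((494,258),.015),((545,258),.015),((452,280),.065),((510,280),.065),((566,280),.065),((412,213),.015),((618,217),.015)): print(q,a(*q,z).round(4))
for x,y in(((181,371),(452,280)),((139,361),(510,280)),((96,354),(566,280)),((207,412),(412,213))): print(tri(t(*x),w(*y)))
f0,f1=a(412,213,.015),a(618,217,.015); m=(f0+f1)/2; d=f1-f0; print(np.linalg.norm(d),"yaw",np.degrees(np.arctan2(-d[0],d[1])))
y=d/np.linalg.norm(d); x=np.array([y[1],-y[0],0]); c=m+.085*x; o=c-.04*y
o2=((a(452,280,.065)+a(510,280,.065)+a(444,258,.015)+a(494,258,.015))/4)+.05*x
for p in(o,o2): 
  p[2]=T[2,3]; print(p.round(4),(T[:3,:3].T@(p-T[:3,3])*1e3).round(1))
E
```

```text
(444, 258) [0.4236 0.1312 0.015 ]
(494, 258) [0.4313 0.1693 0.015 ]
(545, 258) [0.4393 0.2102 0.015 ]
(452, 280) [0.4254 0.1302 0.065 ]
(510, 280) [0.4333 0.1688 0.065 ]
(566, 280) [0.4415 0.2086 0.065 ]
(412, 213) [0.3851 0.114  0.015 ]
(618, 217) [0.4174 0.2776 0.015 ]
(array([0.41472643, 0.12650809, 0.09698806]), [np.float64(1.0088131494826484), np.float64(1.008813149482655)])
(array([0.42467349, 0.16371834, 0.08878727]), [np.float64(0.13049819502233034), np.float64(0.1304981950223293)])
(array([0.43182736, 0.20164915, 0.08738278]), [np.float64(1.3576245470786141), np.float64(1.3576245470785604)])
(array([ 0.39473784,  0.11270988, -0.05162001]), [np.float64(3.1311758346557), np.float64(3.131175834655706)])
0.1667066188175495 yaw -11.156082338083316
[0.4769 0.1401 0.2067] [-54.8  63.3  -0. ]
[0.4775 0.1402 0.2067] [-55.3  63.5  -0. ]
```

Request:
{"api": "servo_tool", "payload": {"increments": [{"xyz":[-4,5,0],"turn":-0.6},{"xyz":[-14,16,0],"turn":-0.6},{"xyz":[-26,30,0],"turn":-0.6},{"xyz":[-38,44,0],"turn":-0.6},{"xyz":[-48,56,0],"turn":-0.6},{"xyz":[-53,62,5],"turn":-0.6},{"xyz":[-55,63.4,15],"turn":-0.6},{"xyz":[-55,63.4,35],"turn":-0.6},{"xyz":[-55,63.4,55],"turn":-0.6},{"xyz":[-55,63.4,75],"turn":-0.6},{"xyz":[-55,63.4,95],"turn":-0.6},{"xyz":[-55,63.4,112],"turn":-0.6},{"xyz":[-55,63.4,124],"turn":-0.6},{"xyz":[-55,63.4,130],"turn":-0.6},{"xyz":[-55,63.4,133],"turn":-0.6},{"xyz":[-55,63.4,135],"turn":-0.6},{"xyz":[-55,63.4,136],"turn":-0.6},{"xyz":[-55,63.4,136],"turn":-0.6}]}}

```text
time: 10.75
eef_pos: [0.4774, 0.1407, 0.0712]
ee_rot: [0.0, 0.098, 0.995, 0.0]
contact_force: [0.4, 0.6, -0.6]
opening: 0.0089
grip_force: 30.0
```

Request:
{"api": "servo_tool", "payload": {"increments": [{"xyz":[0,0,0.5],"turn":0},{"xyz":[0,0,1],"turn":0},{"xyz":[0,0,1.5],"turn":0},{"xyz":[0,0,2],"turn":0},{"xyz":[0,0,2],"turn":0}]}}

```text
time: 11.25
eef_pos: [0.477, 0.1406, 0.0687]
ee_rot: [-0.0, 0.098, 0.995, -0.0]
contact_force: [0.1, 0.4, -0.1]
opening: 0.0084
grip_force: 30.0
```

```bash
python3 - <<'E'
from h import *
T=toolT();print(T[:3,3]);s=get_state();print(s["contact_force"])
im=snap("wrist","w3.png");a=snap("scene","s3.png")[170:290,280:420]
cv2.imwrite("pics/c3.png",np.hstack([cv2.resize(im,(440,330)),cv2.resize(a,(360,309)) if 0 else cv2.copyMakeBorder(cv2.resize(a,(360,309)),0,21,0,0,0)]))
E
```

```text
[0.476963   0.14061588 0.06866487]
[ 0.06880547  0.42948296 -0.10338276]
```

View pics/c3.png

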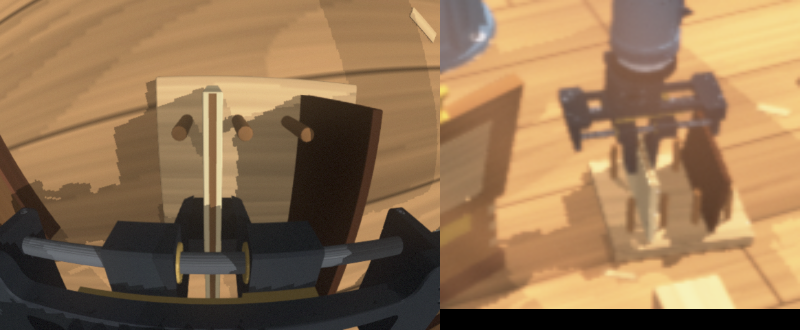

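The divider sits between the two outer dowel rows, with tops at (183,125) and (243,127), and has not touched down yet. I'll lower it to contact.

Request:
{"api": "servo_tool", "payload": {"increments": [{"xyz":[0,0,0.5],"turn":0},{"xyz":[0,0,1],"turn":0},{"xyz":[0,0,1],"turn":0}]}}

```text
time: 11.65
eef_pos: [0.477, 0.1406, 0.0677]
ee_rot: [-0.0, 0.098, 0.995, 0.0]
contact_force: [0.8, 0.7, -1.3]
opening: 0.0087
grip_force: 30.0
```

Request:
{"api": "servo_tool", "payload": {"increments": [{"xyz":[0,0,0.5],"turn":0},{"xyz":[0,0,1],"turn":0},{"xyz":[0,0,1],"turn":0}]}}

```text
time: 11.95
eef_pos: [0.4771, 0.1407, 0.0677]
ee_rot: [-0.0, 0.098, 0.995, -0.0]
contact_force: [-5.1, -0.1, 10.3]
opening: 0.009
grip_force: 30.0
```

Request:
{"api": "servo_tool", "payload": {"increments": [{"xyz":[0,0,-0.5],"turn":0},{"xyz":[0,0,-0.5],"turn":0},{"xyz":[0,0,-0.5],"turn":0},{"xyz":[0,0,-0.5],"turn":0},{"xyz":[0,0,-0.5],"turn":0},{"xyz":[0,0,-0.5],"turn":0},{"xyz":[0,0,-0.5],"turn":0},{"xyz":[0,0,-0.5],"turn":0}], "jaw": 0.62}}

```text
time: 12.75
eef_pos: [0.477, 0.1406, 0.0672]
ee_rot: [-0.0, 0.098, 0.995, 0.0]
contact_force: [-0.4, -0.7, -0.0]
opening: 0.0334
grip_force: 0.0
```

Request:
{"api": "servo_tool", "payload": {"increments": [{"xyz":[0,0,-10],"turn":0},{"xyz":[0,0,-30],"turn":0},{"xyz":[0,0,-55],"turn":0},{"xyz":[0,0,-85],"turn":0},{"xyz":[0,0,-115],"turn":0},{"xyz":[0,0,-145],"turn":0},{"xyz":[0,0,-175],"turn":0},{"xyz":[0,0,-205],"turn":0},{"xyz":[0,0,-235],"turn":0},{"xyz":[0,0,-265],"turn":0},{"xyz":[0,0,-295],"turn":0},{"xyz":[0,0,-320],"turn":0},{"xyz":[0,0,-335],"turn":0},{"xyz":[0,0,-340],"turn":0},{"xyz":[0,0,-340],"turn":0}]}}

```text
time: 14.25
eef_pos: [0.477, 0.1406, 0.4073]
ee_rot: [0.0, 0.098, 0.995, 0.0]
contact_force: [-0.1, 0.0, -0.2]
opening: 0.0333
grip_force: 0.0
```

```bash
python3 - <<'E'
from h import *
T=toolT();print(T.round(4));s=get_state();print(s["contact_force"],s["joints"],s["opening"])
im=snap("wrist","w4.png");a=snap("scene","s4.png");b=a[170:290,280:420]
cv2.imwrite("pics/c4.png",np.hstack([cv2.resize(im,(440,330)),cv2.copyMakeBorder(cv2.resize(b,(360,309)),0,21,0,0,0)]))
P=np.array([.6056,-.1777,T[2,3]]);print((T[:3,:3].T@(P-T[:3,3])*1e3).round(1))
E
```

```text
[[-9.810e-01  1.942e-01  4.000e-04  4.770e-01]
 [ 1.942e-01  9.810e-01  1.000e-04  1.406e-01]
 [-4.000e-04  1.000e-04 -1.000e+00  4.073e-01]
 [ 0.000e+00  0.000e+00  0.000e+00  1.000e+00]]
[-0.14574696  0.02623982 -0.20966493] [ 4.75346824e-02 -8.59942304e-02  1.55193572e+00  3.21627826e-05
  1.67525426e+00 -1.32777677e+00] 0.0332849033888255
[-188.  -287.3    0. ]
```

View pics/c4.png

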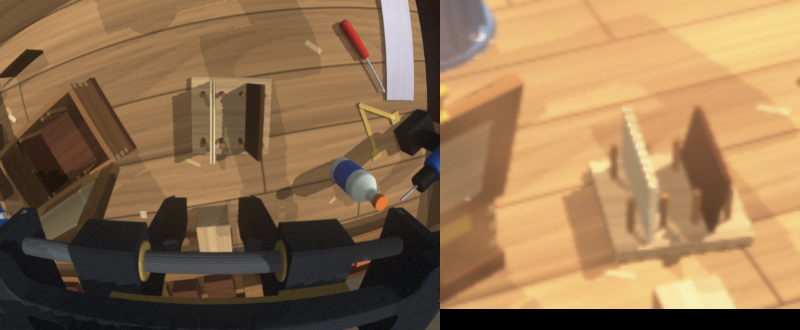

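The divider stands upright in the outer bay. Next, the pull.

Request:
{"api": "servo_tool", "payload": {"increments": [{"xyz":[-6,-10,0],"turn":3},{"xyz":[-20,-30,0],"turn":8},{"xyz":[-36,-55,0],"turn":13},{"xyz":[-54,-82,0],"turn":18},{"xyz":[-72,-110,0],"turn":24},{"xyz":[-90,-138,0],"turn":30},{"xyz":[-108,-165,0],"turn":36},{"xyz":[-126,-192,0],"turn":42},{"xyz":[-143,-218,0],"turn":48},{"xyz":[-160,-243,0],"turn":53},{"xyz":[-174,-265,0],"turn":57},{"xyz":[-183,-280,0],"turn":60},{"xyz":[-188,-287,0],"turn":61},{"xyz":[-188,-287,0],"turn":61},{"xyz":[-188,-287,0],"turn":61}], "jaw": 0}}

```text
time: 15.85
eef_pos: [0.6054, -0.1771, 0.4067]
ee_rot: [-0.001, 0.589, 0.808, 0.0]
contact_force: [-0.5, 0.4, -0.7]
opening: 0.0882
grip_force: 0.0
```

```bash
python3 - <<'E'
from h import *
T=toolT();print(T.round(4));np.save("Tw5.npy",T);s=get_state();print(s["contact_force"],s["joints"],s["opening"])
im=snap("wrist","w5.png");cv2.imwrite("pics/w5b.png",cv2.resize(im,(800,600)))
for p in((.5895,-.1225,.335),(.6216,-.2328,.335)):print(proj("wrist",np.array(p),T)*1.25)
E
```

```text
[[-3.060e-01  9.520e-01 -8.000e-04  6.054e-01]
 [ 9.520e-01  3.060e-01  7.000e-04 -1.771e-01]
 [ 9.000e-04 -6.000e-04 -1.000e+00  4.067e-01]
 [ 0.000e+00  0.000e+00  0.000e+00  1.000e+00]]
[-0.53417098  0.4330238  -0.67473617] [-4.72618347e-01  2.27687365e-01  1.22078087e+00  2.54437913e-04
  1.69417465e+00 -7.83624925e-01] 0.08815696641765089
[389.169496   195.98252635]
[383.09313079 406.73525712]
```

View pics/w5b.png

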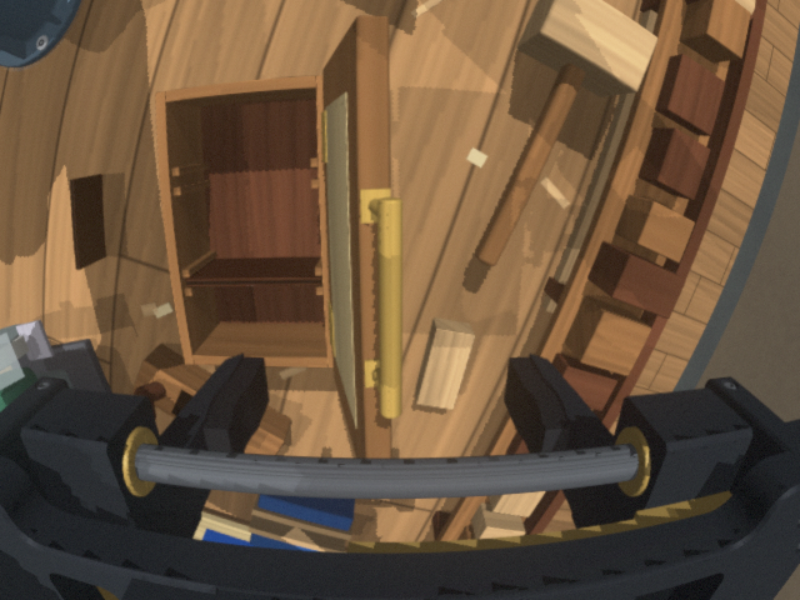

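The bar runs from (390,200) to (390,416) and lies between the open fingers. I'll refine its position.

```bash
python3 - <<'E'
from h import *
T=np.load("Tw5.npy"); w=lambda u,v:(u/1.25,v/1.25); t=lambda u,v:(215+u*.3375,140+v*.3375); s=lambda u,v:(170+u*.3,180+v*.3)
for a,b,c in(((487,110),(376,84),(390,200)),((627,72),(243,147),(390,416))): print(tri(ray("top",*t(*a)),ray("scene",*s(*b)),ray("wrist",*w(*c),T)), tri(ray("scene",*s(*b)),ray("wrist",*w(*c),T))[0])
p=np.array([atz("wrist",*w(*c),.338,T) for c in((390,200),(390,416))]);print(p,np.linalg.norm(p[0]-p[1]),np.degrees(np.arctan2(p[1][0]-p[0][0],p[0][1]-p[1][1])))
print((T[:3,:3].T@(p.mean(0)-T[:3,3])*1e3).round(1))
E
```

```text
(array([ 0.5899685 , -0.12304496,  0.33678641]), [np.float64(1.2112858409559066), np.float64(1.8279551644614283), np.float64(1.0268225568744385)]) [ 0.59076156 -0.12268851  0.33752134]
(array([ 0.62410253, -0.23382384,  0.33611578]), [np.float64(3.457363135139053), np.float64(1.798320889532476), np.float64(3.582864606563106)]) [ 0.62701369 -0.23397127  0.33828623]
[[ 0.59031959 -0.12385192  0.338     ]
 [ 0.62653372 -0.23566773  0.338     ]] 0.11753399072091515 17.94574087028295
[-3.5  2.1 68.7]
```

Request:
{"api": "servo_tool", "payload": {"increments": [{"xyz":[-3.5,2,10],"turn":0},{"xyz":[-3.5,2,25],"turn":0},{"xyz":[-3.5,2,42],"turn":0},{"xyz":[-3.5,2,60],"turn":0},{"xyz":[-3.5,2,74],"turn":0},{"xyz":[-3.5,2,83],"turn":0},{"xyz":[-3.5,2,88],"turn":0},{"xyz":[-3.5,2,88],"turn":0}]}}

```text
time: 16.7
eef_pos: [0.6085, -0.18, 0.3186]
ee_rot: [-0.0, 0.589, 0.808, -0.0]
contact_force: [0.3, 0.3, -0.0]
opening: 0.0882
grip_force: 0.0
```

Request:
{"api": "servo_tool", "payload": {"increments": [{"xyz":[0,0,0],"turn":0},{"xyz":[0,0,0],"turn":0},{"xyz":[0,0,0],"turn":0},{"xyz":[0,0,0],"turn":0},{"xyz":[0,0,0],"turn":0},{"xyz":[0,0,0],"turn":0},{"xyz":[0,0,0],"turn":0},{"xyz":[0,0,0],"turn":0},{"xyz":[0,0,0],"turn":0},{"xyz":[0,0,0],"turn":0},{"xyz":[0,0,0],"turn":0},{"xyz":[0,0,0],"turn":0},{"xyz":[0,0,0],"turn":0}], "jaw": 1}}

```text
time: 18.0
eef_pos: [0.6085, -0.1802, 0.3193]
ee_rot: [-0.0, 0.589, 0.808, -0.0]
contact_force: [-1.7, -0.2, 1.4]
opening: 0.0103
grip_force: 29.4
```

```bash
python3 - <<'E'
from h import *
T=toolT();print(T.round(4));s=get_state();print(s["contact_force"],s["opening"],s["grip_force"],s["joints"])
for q0 in (103.1,):
  for q in range(103,69,-3):
    a,b=np.radians(q),np.radians(q0); print(q,round(225*(np.cos(b)-np.cos(a)),1),round(-225*(np.sin(a)-np.sin(b)),1))
E
```

```text
[[-3.056e-01  9.522e-01 -3.000e-04  6.085e-01]
 [ 9.522e-01  3.056e-01 -1.000e-04 -1.802e-01]
 [ 0.000e+00 -3.000e-04 -1.000e+00  3.193e-01]
 [ 0.000e+00  0.000e+00  0.000e+00  1.000e+00]]
[-1.70175307 -0.20900398  1.41275869] 0.010260383463502658 29.37587521970272 [-4.74554813e-01  2.60823158e-01  1.35001833e+00 -2.11139912e-04
  1.53100593e+00 -7.85103927e-01]
103 -0.4 -0.1
100 -11.9 -2.4
97 -23.6 -4.2
94 -35.3 -5.3
91 -47.1 -5.8
88 -58.8 -5.7
85 -70.6 -5.0
82 -82.3 -3.7
79 -93.9 -1.7
76 -105.4 0.8
73 -116.8 4.0
70 -128.0 7.7
```

Request:
{"api": "servo_tool", "payload": {"increments": [{"xyz":[0,-3,-0.6],"turn":0},{"xyz":[0,-7,-1.5],"turn":0},{"xyz":[0,-12,-2.4],"turn":0},{"xyz":[0,-18,-3.4],"turn":0},{"xyz":[0,-23.5,-4.2],"turn":0},{"xyz":[0,-23.5,-4.2],"turn":0}]}}

```text
time: 18.6
eef_pos: [0.5855, -0.1877, 0.3233]
ee_rot: [-0.0, 0.589, 0.808, -0.0]
contact_force: [0.8, -0.9, -2.8]
opening: 0.0103
grip_force: 29.9
```

Request:
{"api": "servo_tool", "payload": {"increments": [{"xyz":[0,-4,-0.4],"turn":0},{"xyz":[0,-10,-1],"turn":0},{"xyz":[0,-17,-1.4],"turn":0},{"xyz":[0,-23.6,-1.6],"turn":0},{"xyz":[0,-29.5,-1.6],"turn":0},{"xyz":[0,-35.3,-1.5],"turn":0},{"xyz":[0,-41.2,-1.2],"turn":0},{"xyz":[0,-47.1,-0.8],"turn":0},{"xyz":[0,-53,-0.2],"turn":0},{"xyz":[0,-58.8,0.5],"turn":0},{"xyz":[0,-64.6,1.4],"turn":0},{"xyz":[0,-70.4,2.5],"turn":0},{"xyz":[0,-76.2,3.7],"turn":0},{"xyz":[0,-81.9,5],"turn":0},{"xyz":[0,-81.9,5],"turn":0}]}}

```text
time: 20.1
eef_pos: [0.5074, -0.2129, 0.3167]
ee_rot: [-0.001, 0.59, 0.808, -0.0]
contact_force: [6.1, -6.3, -14.5]
opening: 0.0103
grip_force: 30.7
```

```bash
python3 - <<'E'
from h import *
T=toolT();s=get_state();print(T[:3,3],s["contact_force"],s["opening"],s["grip_force"])
a=snap("scene","s6.png")[140:320,160:400];cv2.imwrite("pics/c6.png",cv2.resize(a,(800,600),interpolation=cv2.INTER_CUBIC))
E
```

```text
[ 0.50744476 -0.21289502  0.3166537 ] [  6.12731826  -6.33004149 -14.49715784] 0.010334676060294845 30.664139986038208
```

View pics/c6.png

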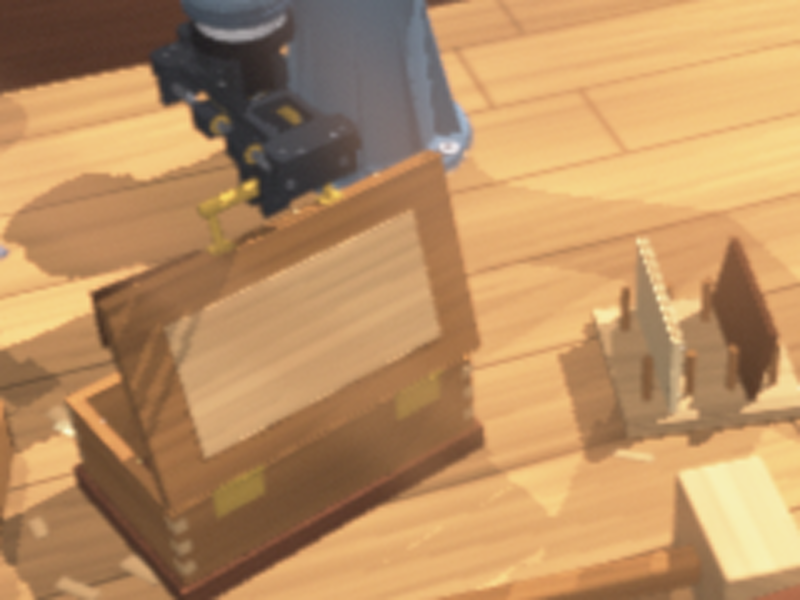

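The lid is held at about 76°, with the divider still upright. I'll continue to 70° and ease off the small side and upward pull.

Request:
{"api": "servo_tool", "payload": {"increments": [{"xyz":[-0.5,-3,1.5],"turn":0},{"xyz":[-1,-8,3.5],"turn":0},{"xyz":[-1.5,-13,5.3],"turn":0},{"xyz":[-1.5,-18,7],"turn":0},{"xyz":[-1.5,-21,8],"turn":0},{"xyz":[-1.5,-22,8.4],"turn":0},{"xyz":[-1.5,-22,8.4],"turn":0},{"xyz":[-1.5,-22,8.4],"turn":0}]}}

```text
time: 20.95
eef_pos: [0.4874, -0.2196, 0.3096]
ee_rot: [-0.001, 0.589, 0.808, 0.0]
contact_force: [0.9, 5.9, -7.1]
opening: 0.01
grip_force: 30.2
```

```bash
python3 - <<'E'
from h import *
T=toolT();s=get_state();np.save("Tw7.npy",T);print(T[:3,3],s["contact_force"],s["opening"],s["grip_force"])
m=np.linalg.norm(T[:2,3]-[.6085,-.1802]);print("moved",m,np.degrees(np.arccos((m-.051)/.225)))
a=snap("scene","s7.png")[140:320,160:400];w=snap("wrist","w7.png")
cv2.imwrite("pics/c7.png",cv2.resize(a,(800,600),interpolation=cv2.INTER_CUBIC))
E
```

```text
[ 0.48741193 -0.21962462  0.30957541] [ 0.90698646  5.90579168 -7.05020716] 0.010049177652971777 30.1640385389328
moved 0.12734450276956275 70.16522580070969
```

View pics/c7.png

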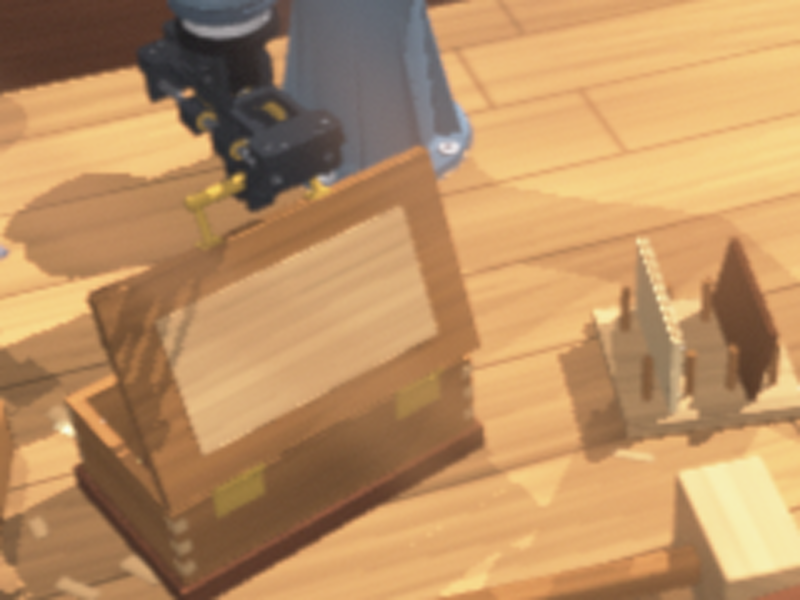

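```bash
python3 - <<'E'
from h import *
from scipy.optimize import least_squares
a=np.radians(18); ex=np.array([np.cos(a),np.sin(a),0]); ey=np.array([-np.sin(a),np.cos(a),0]); ez=np.array([0,0,1.])
H0=np.array([.6084,-.1798,0])-.051*ex+.119*ez
def pt(H,q,r,y,n): return H+r*(-np.cos(q)*ex+np.sin(q)*ez)+y*ey+n*(np.sin(q)*ex+np.cos(q)*ez)
P=lambda *k:proj("scene",pt(*k))
s0=lambda u,v:np.array([170+u*.3,180+v*.3]); s7=lambda u,v:np.array([160+u*.3,140+v*.3])
# pull ends: at start and now (left end visible now)
for n in(-.009,.009):
  print("s0 pred",[((P(H0,1.8,.19,y,n)-[170,180])/.3).round(0) for y in(-.154,.154)],"now70",[((P(H0,np.radians(70),.19,y,n)-[160,140])/.3).round(0) for y in(-.154,.154)],"now75",[((P(H0,np.radians(75),.19,y,n)-[160,140])/.3).round(0) for y in(-.154,.154)])
print("pull left end pred now70,73,67",[((P(H0,np.radians(q),.225,-.058,0)-[160,140])/.3).round(0) for q in(70,73,67)],"s0",((P(H0,1.8,.225,-.058,0)-[170,180])/.3).round(0))
E
```

```text
s0 pred [array([116., 224.]), array([461.,  59.])] now70 [array([ 80., 295.]), array([415., 144.])] now75 [array([ 89., 300.]), array([426., 147.])]
s0 pred [array([130., 242.]), array([475.,  74.])] now70 [array([ 90., 300.]), array([426., 147.])] now75 [array([ 99., 307.]), array([438., 152.])]
pull left end pred now70,73,67 [array([183., 205.]), array([190., 208.]), array([177., 203.])] s0 [240. 146.]
```

The measured pull end and lid corners match the 70° prediction to about a degree, so I'm handing it in.

```bash
python3 -c "
from plant import *
print(sign_off())"
```

```text
the job is handed in; nothing more can be done
None
```

I set the pale divider upright on its long edge in the rack's outer bay without dropping it. I then brought the lid forward to 70° (checked in the camera images to about a degree); the gripper is still holding it there, and the job is handed in.

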